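# Shut the desk tray's sliding cover past its spring catch

## Robot

A 7-joint arm with a two-finger parallel gripper is mounted at the origin on a cart in front of the work surface, level with it; the furniture and walls round the work are solid. World frame = base frame: x ahead of the robot, y to its left, z up, the work surface at z = 0. Lengths are in m, angles in rad, forces in N, time in s.
With the tool pointing down it reaches from about 0.35 to 0.9 m from the base axis. Payload 8.1 kg.
Tool frame: the origin (TCP) lies at the very end of the fingers, on their centre line; the grasp point (between the pads) lies 19 mm behind it; z points along the fingers, y is the line along which they close (so a half turn about z gives the same grasp; the last joint's range is limited). The gripper opens to 92 mm and grips with 3 to 60 N. Pads are 19 mm wide; open, the fingers measure 130 mm over their backs; the gripper's body (75 mm by 190 mm) begins 47 mm behind the grasp point.
Start: joints at [1.221, 0.434, 0.025, 1.573, -0.012, 1.134, -0.075], TCP at [0.153, -0.606, 0.227] pointing down, gripper open.
Joint ranges: [-2.62, 2.62], [-0.44, 2.09], [-1.27, 1.32], [0.08, 2.57], [-1.32, 4.46], [0.12, 2], [-2.74, 2.74]. Speed limits (rad/s): [2.22, 2.22, 3.01, 3.01, 3.14, 3.14, 3.14].

## Interface

Orientations are given as a unit quaternion [x, y, z, w].
In Python, from cell import arm, cams gives the robot as it stands.
- The arm moves only by the shell command python3 -m handwheel 'ROWS' [FORCE]. ROWS is JSON, a list of rows, each a list of 7 numbers: the turn, a rotation vector about the tool's x, y, z in units of 8 degrees (1.0 is 8 degrees), then the shift along the tool's x, y, z in units of 50 mm (1.0 is 50 mm), then the gripper command: -1 is shut, 1 is fully open, values between are in proportion. In form: [[rx, ry, rz, tx, ty, tz, hand], ...]. A call has 1 to 5 rows; each row is the pose to reach, as a shift and turn from the pose commanded when the call began, along the tool's axes at that moment; what a row does not reach only later rows make up. A row lasts 1/8 s, in which the tool goes at most 62.5 mm and 10.7 degrees, less where a joint would pass 70% of its speed; a pose out of reach is approached as far as the arm can. A call with a gripper value outside its range is refused whole. The fingers move at their own pace and stop on an object; FORCE is the grip in N (left out, the last holds). Time passes only in rows, so rows that repeat a pose let the fingers close. It gives the time, the measured TCP pose, the force, the opening and the grip force at its end, in the units of the state.
- arm.get_obs(): the state, without advancing time (a new reading comes with each control period).
- cams.snapshot(name): name is "scene" or "top" or "wrist"; returns a dict with "frame" (420x560x3 uint8, blue, green, red), "range_z" (420x560 float32, m along the optical axis (not along the pixel's ray), 0 where there is no reading), "fx", "fy", "cx", "cy" (pixels), "k1" (the pictures are not rectified: a ray, as slopes to the right and down, at radius r is drawn at 1 + k1 r^2 times it, then the intrinsics apply), "T" (4x4, takes a point from camera to world coordinates). Camera axes: x right, y down, z forward; pixel columns grow to the right and rows downward; lengths in m; the calibration is good to about 2 mm. A picture is of the moment at which its call begins.
- arm.job_done(): hands the job in; it is judged then, once.
The state is a dict: "time_s": time; "q": joint angles; "qd": joint speeds; "tau": joint torques, N m; "eef_pos": TCP position; "tcp_rot": TCP orientation; "contact_force": force on the tool from outside, world axes, zero at the start; "ft_torque": the same for the moment, N m; "gripper_width": finger opening in m; "grip_force": force on a finger pad.
Only numpy, scipy, OpenCV 4.12 (cv2) and the standard library are available. Lean on these libraries where they do the work, as an engineer would, in place of code of your own. Each camera call takes 0.05 s, during which the arm holds its last target. There are 200 camera calls.

## Task

Shut the sliding cover of the desk tray: press the brass catch bar down with a fingertip and keep it held down while you push the cover's upright tab along, until the lug has gone past the catch tooth and the cover is fully shut; then let the bar spring back up so that it locks the cover. Only press and push, gently and without forcing the cover against the catch; grip and lift nothing, leave the eraser and the clip in the tray, and leave the mug, tape roll and stapler where they are.

Things in the scene. Friction and masses are not known exactly. Their poses are not given: they have to be found in the camera images.
- tray: low wooden tray fixed to the desk, 240 mm long (y), 120 mm wide (x), 42 mm high, with a 42 mm wide, 32 mm high ledge along its front (-x) side. Origin: on the desk under the centre of the 240 x 120 mm part; y runs from the plain deck end (-y) to the open compartment end (+y), which holds an eraser and a clip; z up. An steel cover slides along +y to close the compartment.
- cover (a joint): travel of the steel cover along the tray's +y, m: 0 fully open (over the deck), 0.108 fully shut, at its hard stop. Starts at 0 to 0.03. Stays where left; sliding takes about 2 N. With the catch up, the tooth stops its lug at 0.083; the lug is over the tooth from 0.083 to 0.105 and past it, locked, from 0.105 to 0.108.
- catch (a joint): how far the brass catch bar is pressed down, m: 0 up, 0.015 fully down (hard stop). Spring: about 4 N to start, 8 N at the bottom; it springs back up when let go. From 0.008 down its tooth clears the lug of the cover.
- tab_face (a point): centre of the rear (-y) face of the cover's upright push tab, right above the catch bar's centre line; moves with the cover; axes as the tray's. The face is 30 mm high (62 to 92 mm above the desk), 52 mm wide (x -99 to -47 mm in the tray's frame), the tab 10 mm thick. Push it along the tray's +y. It clears the raised bar by 2 mm.
- lug (a point): centre of the cover's catch lug, a plate 10 mm thick and 14 mm high (62 to 76 mm above the desk) standing across the catch bar, 50 mm ahead (+y) of the push tab's centre; moves with the cover. It is what the tooth stops. The tab itself never reaches the tooth, so a fingertip right behind the tab does not meet it.
- bar_top (a point): centre of the flat top of the brass catch bar, 60 mm above the desk when up, 45 mm fully down; moves with it. The bar is 220 mm long (along the tray's y, 110 mm either way), 28 mm wide, 84 mm in front (-x) of the tray's origin. It sinks level wherever pressed; a fingertip can glide along it while pressing. All beside it is below 43 mm, save tab and lug.
- tooth (a point): top of the square tooth on the catch bar, 84 mm along +y from the bar's middle, 12 mm long, 10 mm above the bar (70 mm above the desk when up). It stops the lug of the cover unless the bar is pressed.
- eraser: eraser, 46x23x13 mm, loose in the tray's compartment; origin at the centre of its underside
- binder_clip: black binder clip, 32x48x26 mm, loose in the tray's compartment; origin at the centre of its underside
- coffee_mug: white mug with a blue band, 80x117x102 mm, to the right of the tray; bystander; origin at the centre of its underside
- tape_roll: roll of tape lying flat, 96x95x25 mm, to the left of the tray; bystander; origin at the centre of its underside
- stapler: dark red desk stapler, 40x149x51 mm, to the left of the tray; bystander; origin at the centre of its underside

How it is judged:
By the outcome, as a careful person would: the job done as asked, in the order asked, and still so for the second after the job is handed in, with the robot touching nothing.
It also fails if it takes over 35 s, if anything falls off the work surface, if the arm or the gripper's body presses on something with over 40 N, if the wrist force passes 120 N, or if a joint passes its speed limit or range.

## Working session

There is one attempt and no reset: what is moved stays moved. The work goes in short steps, Python scripts to look and compute and a shell command to move; the robot and the scene stay as the last step left them, time stands still between calls to the robot, and variables do not carry over. Pictures are saved under pics/ and viewed, at most 10 in all, crops included, and the job is handed in when it is done.

```bash
ls; mkdir -p pics
cat > h.py <<'E'
import numpy as np, cv2
from cell import arm, cams
def snap(n,f):
    s=cams.snapshot(n); cv2.imwrite(f'pics/{f}.png',s['frame']); np.savez(f'pics/{f}.npz',**s); return s
def px(s,u,v,z=None,h=None):
    K=np.array([[s['fx'],0,s['cx']],[0,s['fy'],s['cy']],[0,0,1.]])
    p=cv2.undistortPoints(np.array([[[u,v]]],float),K,np.array([float(s['k1']),0,0,0]))[0,0]
    d=np.array([p[0],p[1],1.]);T=s['T']
    if h is not None:
        r=T[:3,:3]@d; return T[:3,3]+r*(h-T[2,3])/r[2]
    if z is None: z=float(np.median(s['range_z'][v-1:v+2,u-1:u+2]))
    return T[:3,:3]@(d*z)+T[:3,3]
E
python3 - <<'E'
from h import *
o=arm.get_obs();print(o)
snap('top','top1');snap('scene','scene1')
E
```

```text
pics
{'time_s': 0.0, 'q': array([ 1.22139808,  0.43522196,  0.02499323,  1.57409688, -0.01159694,
        1.13399531, -0.07510858]), 'qd': array([ 4.10657894e-05, -8.66632816e-04,  1.23803870e-03, -4.70548578e-06,
        1.35724366e-03, -8.74677071e-04, -1.71501158e-03]), 'tau': array([-9.40286809e-04, -6.67860103e+01,  9.84364562e-01, -3.14469230e+01,
       -6.06269413e-02,  4.26395237e-02,  9.55067731e-05]), 'eef_pos': array([ 0.15249487, -0.60558397,  0.22594593]), 'tcp_rot': array([ 9.92401551e-01,  1.23038779e-01, -1.73125565e-04, -7.68994176e-04]), 'contact_force': array([1.04227944, 0.17010253, 0.2313832 ]), 'ft_torque': array([-0.01167071,  0.01174418, -0.0542527 ]), 'grip_force': 0.0, 'gripper_width': 0.09211732913342632}
```

View pics/top1.png

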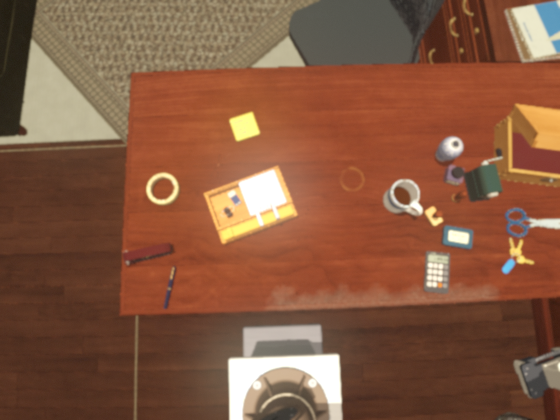

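View pics/scene1.png

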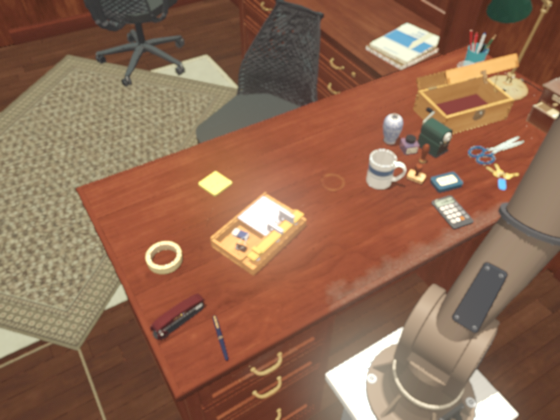

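The top view shows the tray centred near (250,205), with the brass bar along its lower edge from (222,236) to (296,214). The white cover is at (262,190), with the tab and lug near (258,215). Next I'll enlarge it.

Run:
```python
from h import *
a=cv2.imread('pics/top1.png')[160:250,195:305]
cv2.imwrite('pics/c1.png',cv2.resize(a,None,fx=6.5,fy=6.5,interpolation=cv2.INTER_CUBIC))
```

```text
(no output)
```

View pics/c1.png

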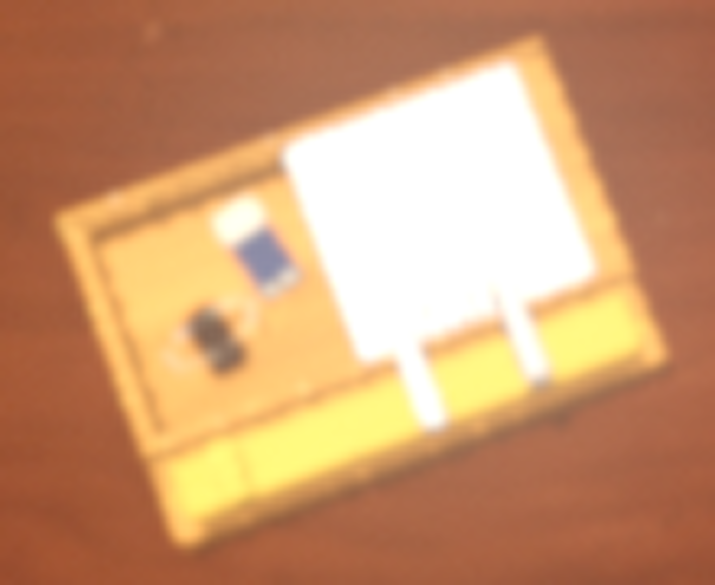

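The enlarged crop gives the tray corners: back-left (60,215), back-right (543,37), front-right (668,355) and front-left (180,545). The tab is the right-hand arm at (535,380), and the lug is the left-hand one at (432,425). Tray +y points left and slightly down in the picture.

```bash
cat >> h.py <<'E'
from scipy.spatial.transform import Rotation as R
def rel(p,yaw_dir=None):
    o=arm.get_obs();r=R.from_quat(o['tcp_rot']);return r.inv().apply(np.array(p)-o['eef_pos'])/0.05
E
python3 - <<'E'
from h import *
s=dict(np.load('pics/top1.npz'))
c=lambda x,y:((x+.5)/6.5-.5+195,(y+.5)/6.5-.5+160)
P=[px(s,*c(60,215),h=.042),px(s,*c(543,37),h=.042),px(s,*c(668,355),h=.032),px(s,*c(180,545),h=.032)]
L=[(-.0,0)]
# local coords: back-left(60,120) back-right(60,-120) front-right(-102,-120) front-left(-102,120)
A=np.array([[.06,.12],[.06,-.12],[-.102,-.12],[-.102,.12]]);B=np.array(P)[:,:2]
a=A-A.mean(0);b=B-B.mean(0)
th=np.arctan2((a[:,0]*b[:,1]-a[:,1]*b[:,0]).sum(),(a*b).sum())
M=np.array([[np.cos(th),-np.sin(th)],[np.sin(th),np.cos(th)]])
t=B.mean(0)-M@A.mean(0)
print('yaw',np.degrees(th),'origin',t,'res mm',(B-(A@M.T+t))*1e3)
for n,q,h in[('tab end',c(540,378),.092),('tabbase-r',c(505,300),.062),('lug end',c(432,425),.076)]:
    p=px(s,*q,h=h);print(n,M.T@(p[:2]-t),p)
r=R.from_quat(arm.get_obs()['tcp_rot']).as_matrix();print(r.round(3), s['T'][:3,3])
ty=np.degrees(np.arctan2(r[1,1],r[0,1]));print('tool y heading',ty)
np.savez('tray.npz',M=M,t=t)
for y in(-.1,-.09):
  p=M@[-.084,y]+t;print(y,p,rel([*p,.15]))
E
```

```text
yaw 19.13939240980235 origin [0.61913949 0.08875434] res mm [[ 0.4707188   0.13680164]
 [-0.39825037 -0.37051021]
 [ 0.59930081  0.29466915]
 [-0.67176924 -0.06096058]]
tab end [-0.09931836 -0.05746531] [0.54415208 0.00190224 0.092     ]
tabbase-r [-0.05559046 -0.05728838] [0.58540486 0.01640634 0.062     ]
lug end [-0.09920788 -0.00620401] [0.52744954 0.05036623 0.076     ]
[[ 0.97   0.244 -0.   ]
 [ 0.244 -0.97   0.001]
 [-0.    -0.001 -1.   ]] [0.36135197 0.00434793 1.19674614]
tool y heading -75.86506398528803
-0.1 [ 0.57256944 -0.0332589 ] [10.94230934 -9.04747614  1.53191253]
-0.09 [ 0.56929077 -0.02381166] [10.92486272 -9.24671353  1.53219237]
```

The corner fit is within 1 mm: the tray origin is at (0.619,0.089), the yaw is 19.1°, and the tab's rear face is at tray y of about −0.062. So the cover is at about 0.003. I'll go in above the bar behind the tab with the fingers shut, and tool y along the tray's x.

```bash
python3 -m handwheel '[[0,0,-1.2,0.9,-0.77,0,-1],[0,0,-2.4,1.8,-1.54,0,-1],[0,0,-3.6,2.7,-2.3,0,-1],[0,0,-4.8,3.6,-3.1,0,-1],[0,0,-6,4.5,-3.85,0,-1]]' 10
cat >> h.py <<'E'
def goal(y,z,x=-.084):
    d=np.load('tray.npz');M,t=d['M'],d['t'];o=arm.get_obs();r=R.from_quat(o['tcp_rot'])
    X=np.array([M[0,0],M[1,0],0]);Y=np.array([M[0,1],M[1,1],0])
    G=R.from_matrix(np.c_[Y*0+np.cross(X,[0,0,-1]),X,[0,0,-1]])
    loc=M.T@(o['eef_pos'][:2]-t)
    print('t',o['time_s'],'tray xyz',loc.round(4),o['eef_pos'][2].round(4),'F',o['contact_force'].round(2),'w',o['gripper_width'].round(3))
    print('rot',((r.inv()*G).as_rotvec(degrees=True)/8).round(2),'shift',rel([*(M@[x,y]+t),z]).round(2),'tray+y in tool',r.inv().apply(Y).round(3))
E
python3 -c "
from h import *
goal(-.086,.15)"
```

```text
time_s: 0.72
eef_pos: [0.3245, -0.3626, 0.2267]
tcp_rot: [0.855, 0.518, -0.0, -0.0]
contact_force: [1.7, -1.4, 1.1]
gripper_width: 0.0464
grip_force: 0.0Traceback (most recent call last):
  File "<string>", line 3, in <module>
    goal(-.086,.15)
    ~~~~^^^^^^^^^^^
  File "h.py", line 21, in goal
    print('t',o['time_s'],'tray xyz',loc.round(4),o['eef_pos'][2].round(4),'F',o['contact_force'].round(2),'w',o['gripper_width'].round(3))
                                                                                                               ^^^^^^^^^^^^^^^^^^^^^^^^
AttributeError: 'float' object has no attribute 'round'
```

```bash
sed -i "s/,o\['gripper_width'\].round(3)/,round(o['gripper_width'],3)/" h.py; python3 -c "
from h import *
goal(-.086,.15)"
```

```text
t 0.725 tray xyz [-0.4263 -0.3298] 0.2267 F [ 1.68 -1.39  1.13] w 0.046
rot [-0.    0.   -5.84] shift [8.33 1.15 1.53] tray+y in tool [ 0.686 -0.728  0.   ]
```

```bash
python3 -m handwheel '[[0,0,-1.2,1.2,0.17,0,-1],[0,0,-2.4,2.4,0.34,0,-1],[0,0,-3.6,3.6,0.5,0,-1],[0,0,-4.8,4.8,0.67,0,-1],[0,0,-5.8,6,0.83,0,-1]]'; python3 -c "
from h import *
goal(-.086,.15)"
```

```text
time_s: 1.35
eef_pos: [0.5014, -0.1171, 0.2266]
tcp_rot: [0.582, 0.813, -0.0, 0.0]
contact_force: [0.3, -0.6, 1.4]
gripper_width: 0.0009
grip_force: 0.0
t 1.35 tray xyz [-0.1787 -0.1559] 0.2266 F [ 0.29 -0.56  1.4 ] w 0.001
rot [-0.    0.   -0.04] shift [1.41 1.89 1.53] tray+y in tool [ 1.    -0.006 -0.   ]
```

```bash
python3 -m handwheel '[[0,0,0,0.5,0.7,0.3,-1],[0,0,0,1.0,1.3,0.7,-1],[0,0,0,1.4,1.9,1.3,-1],[0,0,0,1.4,1.9,2.1,-1],[0,0,0,1.4,1.9,2.1,-1]]'
python3 - <<'E'
from h import *
goal(-.086,.06)
s=snap('wrist','w1');t=snap('top','top2')
a=cv2.resize(t['frame'][160:250,195:305],None,fx=4,fy=4,interpolation=cv2.INTER_CUBIC)
c=np.zeros((420,560+120,3),np.uint8)
c=np.vstack([np.hstack([cv2.resize(s['frame'],(400,300)),cv2.resize(a,(367,300))])]);cv2.imwrite('pics/m2.png',c)
E
```

```text
time_s: 1.98
eef_pos: [0.5661, -0.0222, 0.1189]
tcp_rot: [0.584, 0.812, -0.002, -0.003]
contact_force: [0.0, -0.7, 0.6]
gripper_width: 0.0006
grip_force: 0.0
t 1.975 tray xyz [-0.0864 -0.0874] 0.1189 F [ 0.05 -0.66  0.56] w 0.001
rot [-0.04 -0.01 -0.07] shift [0.03 0.06 1.18] tray+y in tool [ 1.    -0.01   0.002]
```

View pics/m2.png

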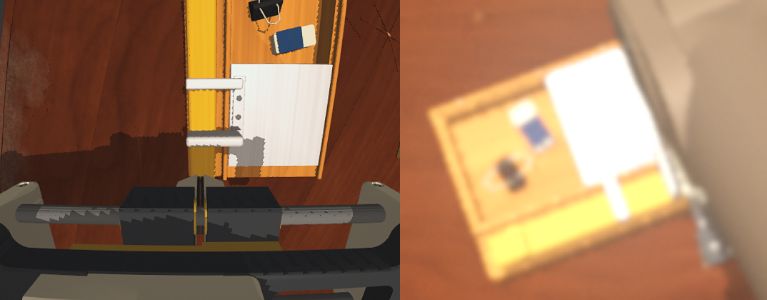

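The wrist view shows the shut fingertips at (200,182), in line with the bar (x 187–217) and behind the tab at (215,141), with nothing in between. Next I'll check the tab's position from the wrist depth image.

Run:
```python
from h import *
s=dict(np.load('pics/w1.npz'));d=np.load('tray.npz')
for u in (270,285,310,325):
  for v in range(184,216,4):
    p=px(s,u,v);print(u,v,(d['M'].T@(p[:2]-d['t'])).round(4),p[2].round(4))
```

```text
270 184 [-0.0931 -0.0528] 0.0707
270 188 [-0.0926 -0.0527] 0.0836
270 192 [-0.0924 -0.0536] 0.0907
270 196 [-0.0923 -0.0559] 0.0922
270 200 [-0.0924 -0.0586] 0.0918
270 204 [-0.0925 -0.0617] 0.0902
270 208 [-0.0939 -0.0736] 0.0599
270 212 [-0.094  -0.0766] 0.0603
285 184 [-0.0826 -0.0528] 0.0712
285 188 [-0.0827 -0.0526] 0.0841
285 192 [-0.0828 -0.0537] 0.0908
285 196 [-0.0828 -0.056 ] 0.092
285 200 [-0.0828 -0.0585] 0.0925
285 204 [-0.0829 -0.0615] 0.0913
285 208 [-0.0826 -0.0737] 0.0598
285 212 [-0.0826 -0.0768] 0.0601
310 184 [-0.0653 -0.0526] 0.0724
310 188 [-0.0663 -0.0527] 0.0842
310 192 [-0.067  -0.0537] 0.0914
310 196 [-0.067  -0.0561] 0.0922
310 200 [-0.0669 -0.0588] 0.0919
310 204 [-0.0668 -0.0616] 0.0913
310 208 [-0.0611 -0.0824] 0.0314
310 212 [-0.061  -0.0859] 0.0316
325 184 [-0.0549 -0.0526] 0.0729
325 188 [-0.0566 -0.0527] 0.0847
325 192 [-0.0575 -0.0537] 0.0916
325 196 [-0.0575 -0.0561] 0.0924
325 200 [-0.0574 -0.0588] 0.0922
325 204 [-0.0571 -0.0617] 0.0912
325 208 [-0.0495 -0.08  ] 0.0398
325 212 [-0.0494 -0.0834] 0.04
```

```bash
python3 -m handwheel '[[0,0,0,0,0.04,0.6,-1],[0,0,0,0,0.04,1.0,-1],[0,0,0,0,0.04,1.0,-1],[0,0,0,0,0.04,1.0,-1]]'; python3 -c "
from h import *
goal(-.086,.049)"
```

```text
time_s: 2.58
eef_pos: [0.5716, -0.0217, 0.0736]
tcp_rot: [0.584, 0.812, 0.001, 0.001]
contact_force: [-0.1, -0.4, -0.5]
gripper_width: 0.0007
grip_force: 0.0
t 2.575 tray xyz [-0.0812 -0.0887] 0.0736 F [-0.13 -0.45 -0.52] w 0.001
rot [ 0.02  0.01 -0.08] shift [ 0.05 -0.06  0.49] tray+y in tool [ 1.    -0.011 -0.001]
```

```bash
python3 -m handwheel '[[0,0,-0.08,0.04,-0.06,0.2,-1],[0,0,-0.08,0.04,-0.06,0.3,-1],[0,0,-0.08,0.04,-0.06,0.4,-1],[0,0,-0.08,0.04,-0.06,0.5,-1],[0,0,-0.08,0.04,-0.06,0.5,-1]]'; python3 -c "
from h import *
goal(-.086,.048)"
```

```text
time_s: 3.2
eef_pos: [0.5671, -0.0205, 0.0467]
tcp_rot: [0.579, 0.815, -0.0, 0.0]
contact_force: [-2.2, 0.1, 7.0]
gripper_width: 0.0003
grip_force: 3.5
t 3.2 tray xyz [-0.085  -0.0862] 0.0467 F [-2.24  0.15  7.  ] w 0.0
rot [-0.  0.  0.] shift [ 0.    0.02 -0.03] tray+y in tool [ 1.     0.001 -0.   ]
```

The bar is down about 13 mm at 7 N. Now I'll glide to the tab and push slowly.

```bash
python3 -m handwheel '[[0,0,0,0.12,0.02,-0.03,-1],[0,0,0,0.25,0.02,-0.03,-1],[0,0,0,0.4,0.02,-0.03,-1],[0,0,0,0.6,0.02,-0.03,-1],[0,0,0,0.8,0.02,-0.03,-1]]'; python3 -c "
from h import *
goal(.0335,.048)"
```

```text
time_s: 3.82
eef_pos: [0.5561, 0.0161, 0.0487]
tcp_rot: [0.58, 0.815, -0.0, 0.001]
contact_force: [2.7, -5.3, 6.5]
gripper_width: 0.0002
grip_force: 4.0
t 3.825 tray xyz [-0.0834 -0.0479] 0.0487 F [ 2.69 -5.34  6.5 ] w 0.0
rot [ 0.01  0.02 -0.01] shift [ 1.63 -0.01  0.01] tray+y in tool [ 1.    -0.001 -0.002]
```

```bash
python3 -m handwheel '[[0,0,0,0.2,0,0.02,-1],[0,0,0,0.4,0,0.02,-1],[0,0,0,0.6,0,0.02,-1],[0,0,0,0.8,0,0.02,-1],[0,0,0,1.0,0,0.02,-1]]'
python3 - <<'E'
from h import *
goal(.0335,.048)
s=snap('scene','scene2')
cv2.imwrite('pics/c2.png',cv2.resize(s['frame'][150:300,180:360],None,fx=4,fy=4,interpolation=cv2.INTER_CUBIC))
E
```

```text
time_s: 4.45
eef_pos: [0.5397, 0.0635, 0.0477]
tcp_rot: [0.58, 0.815, -0.0, 0.001]
contact_force: [2.0, -5.5, 7.1]
gripper_width: 0.0002
grip_force: 4.1
t 4.45 tray xyz [-0.0833  0.0022] 0.0477 F [ 2.  -5.5  7.1] w 0.0
rot [ 0.01  0.02 -0.01] shift [ 0.63 -0.01 -0.01] tray+y in tool [ 1.    -0.001 -0.002]
```

View pics/c2.png

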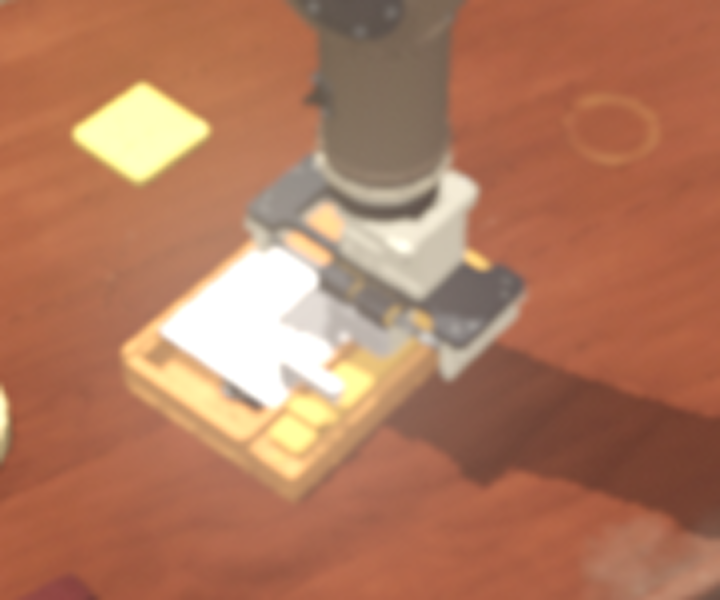

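The cover follows the finger: the lug at (325,375) is just short of the tooth at (310,405), and the bar is down. I'll continue over the tooth.

```bash
python3 -m handwheel '[[0,0,0,0.15,0,0,-1],[0,0,0,0.3,0,0,-1],[0,0,0,0.42,0,0,-1],[0,0,0,0.52,0,0,-1],[0,0,0,0.56,0,0,-1]]'; python3 -c "
from h import *
goal(.0335,.048)"
```

```text
time_s: 5.12
eef_pos: [0.5304, 0.0902, 0.0477]
tcp_rot: [0.58, 0.815, -0.0, 0.001]
contact_force: [2.2, -5.4, 7.5]
gripper_width: 0.0005
grip_force: 4.0
t 5.125 tray xyz [-0.0833  0.0304] 0.0477 F [ 2.24 -5.35  7.53] w 0.001
rot [ 0.01  0.01 -0.  ] shift [ 0.06 -0.01 -0.01] tray+y in tool [ 1.    -0.    -0.002]
```

```bash
python3 -m handwheel '[[0,0,0,0.02,0,0,-1],[0,0,0,0.04,0,0,-1],[0,0,0,0.05,0,0,-1],[0,0,0,0.06,0,0,-1]]'; python3 -c "
from h import *
goal(.0335,.048)"
```

```text
time_s: 5.62
eef_pos: [0.5296, 0.0927, 0.0477]
tcp_rot: [0.58, 0.815, -0.0, 0.001]
contact_force: [2.0, -5.4, 7.8]
gripper_width: 0.0006
grip_force: 3.9
t 5.625 tray xyz [-0.0833  0.0331] 0.0477 F [ 2.01 -5.37  7.82] w 0.001
rot [ 0.01  0.02 -0.01] shift [ 0.01 -0.01 -0.01] tray+y in tool [ 1.    -0.001 -0.002]
```

No stop force yet, so I'll creep on until it rises.

```bash
python3 -m handwheel '[[0,0,0,0.01,0,0,-1],[0,0,0,0.02,0,0,-1],[0,0,0,0.03,0,0,-1]]'; python3 -c "
from h import *
goal(.0335,.048)"
```

```text
time_s: 6.0
eef_pos: [0.5293, 0.0933, 0.0477]
tcp_rot: [0.58, 0.814, -0.0, 0.002]
contact_force: [3.0, -8.2, 7.6]
gripper_width: 0.0007
grip_force: 5.6
t 6.0 tray xyz [-0.0834  0.0338] 0.0477 F [ 3.01 -8.24  7.61] w 0.001
rot [ 0.01  0.02 -0.01] shift [-0.01 -0.01 -0.01] tray+y in tool [ 1.    -0.001 -0.003]
```

```bash
python3 -m handwheel '[[0,0,0,0.01,0,0,-1],[0,0,0,0.03,0,0,-1],[0,0,0,0.03,0,0,-1]]'; python3 -c "
from h import *
goal(.0335,.048)"
```

```text
time_s: 6.38
eef_pos: [0.5292, 0.0934, 0.0478]
tcp_rot: [0.581, 0.814, -0.001, 0.002]
contact_force: [3.4, -11.2, 9.2]
gripper_width: 0.0005
grip_force: 7.8
t 6.375 tray xyz [-0.0834  0.0338] 0.0478 F [  3.42 -11.19   9.15] w 0.001
rot [ 0.01  0.03 -0.02] shift [-0.01 -0.01 -0.  ] tray+y in tool [ 1.    -0.003 -0.005]
```

The cover is at the hard stop: the finger has stopped moving and the force is rising. I'll back off the tab with the bar still pressed, then lift.

```bash
python3 -m handwheel '[[0,0,0,-0.06,0,0,-1],[0,0,0,-0.14,0,0,-1],[0,0,0,-0.18,0,0,-1],[0,0,0,-0.18,0,-0.1,-1],[0,0,0,-0.18,0,-0.25,-1]]'; python3 -m handwheel '[[0,0,0,0,0,-0.4,-1],[0,0,0,0,0,-1,-1],[0,0,0,-0.4,0,-2,-1],[0,0,0,-1,0,-2.5,-1],[0,0,0,-1,0,-2.5,-1]]'
python3 - <<'E'
from h import *
goal(.0335,.048)
s=snap('wrist','w3');d=np.load('tray.npz')
cv2.imwrite('pics/w3b.png',s['frame'])
E
```

```text
time_s: 7.0
eef_pos: [0.5304, 0.0895, 0.0601]
tcp_rot: [0.579, 0.815, 0.001, -0.0]
contact_force: [0.2, 2.3, 3.7]
gripper_width: 0.0004
grip_force: 1.6
time_s: 7.62
eef_pos: [0.5482, 0.0383, 0.1864]
tcp_rot: [0.581, 0.814, 0.0, 0.002]
contact_force: [-0.6, -0.2, -0.3]
gripper_width: 0.0006
grip_force: 0.0
t 7.625 tray xyz [-0.0836 -0.0244] 0.1864 F [-0.6  -0.21 -0.28] w 0.001
rot [ 0.02  0.02 -0.03] shift [ 1.16 -0.02  2.76] tray+y in tool [ 1.    -0.004 -0.002]
```

View pics/w3b.png

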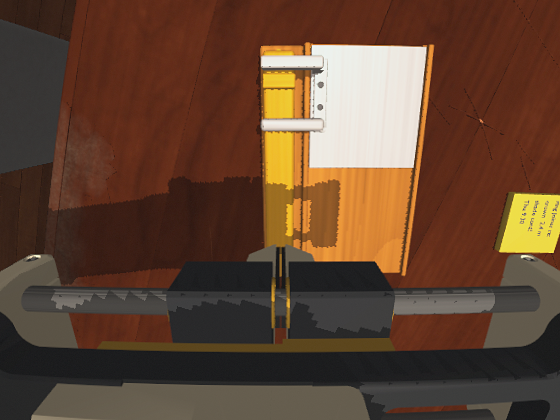

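The wrist view shows the cover over the compartment. The tab is at (292,125), and the lug at (292,62) is beyond the tooth at (278,80). I'll check the bar height and tab position by depth.

Run:
```python
from h import *
s=dict(np.load('pics/w3.npz'));d=np.load('tray.npz')
for u,v in [(278,150),(278,100),(278,78),(278,82),(285,60),(285,64),(285,68)]+[(285,v) for v in range(118,134,2)]:
    p=px(s,u,v);print(u,v,(d['M'].T@(p[:2]-d['t'])).round(4),p[2].round(4))
```

```text
278 150 [-0.0846  0.0251] 0.0604
278 100 [-0.0844  0.0694] 0.0605
278 78 [-0.0842  0.0867] 0.0707
278 82 [-0.0843  0.0835] 0.0704
285 60 [-0.0784  0.0999] 0.0759
285 64 [-0.0784  0.0969] 0.0759
285 68 [-0.0784  0.0941] 0.0739
285 118 [-0.0781  0.0538] 0.0611
285 120 [-0.0787  0.0525] 0.0912
285 122 [-0.0787  0.0509] 0.0922
285 124 [-0.0787  0.0494] 0.0917
285 126 [-0.0787  0.0478] 0.0922
285 128 [-0.0787  0.0462] 0.0917
285 130 [-0.0787  0.0446] 0.091
285 132 [-0.0781  0.0414] 0.0603
```

The bar is back up at 60 mm with the tooth at 70 mm, the lug is past the tooth, and the tab face is at about 0.043. The cover is shut and locked, and the arm is clear, so I'm handing in.

```bash
python3 -c "
from cell import arm
print(arm.job_done())"
```

```text
the job is handed in; nothing more can be done
None
```

The cover is shut at its hard stop and locked: the catch bar has sprung back up with the lug past the tooth, the arm is clear, nothing was gripped or lifted, and I handed the job in after about 8 s of robot time.

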